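# Stop the ink chest rocking with a wedge

### The job

The ink chest on the bench rocks because one of its feet is worn short. With the fingertips push the wooden wedge along the table, nose first, under the short foot until the foot just rests on it with the chest still level, then press down firmly on the chest's top above that foot to feel that it no longer rocks (if it still gives, push the wedge further and press again), and let go. Do not lift or pick up anything, do not shove the chest out of its place, and leave the other things on the bench alone.

Things in the scene. Friction and masses are not known exactly. Their poses are not given: they have to be found in the camera images.
- chest: Plywood ink chest, 260 mm (its x) x 220 mm (its y), about 2 kg, loose on four square feet 22 mm wide, centred at x +-105, y +-85 mm. Origin: table level, under its middle; z up. Plywood from 35 to 115 mm above the table; the top is flat over the half at -x; on the half at +x stand three jars in a low frame (to 159 mm), part of the chest. The foot at (-x, -y) is the short one.
- foot_edge (a point): Middle of the short foot's lower outer edge, on its -y face; in the chest's frame at x -105, y -96 mm, z = the gap under it: 7 to 13 mm, different each time, while the other three feet stand on the table. The foot reaches 11 mm to either side along x. The chest's wall overhangs this face by 14 mm.
- press_spot (a point): Point on the chest's flat top near the corner over the short foot; in the chest's frame at (-100, -80, 115) mm; flat and free for 25 mm all round. Unwedged, a press here of over 2 to 6 N rocks the chest down 6 mm or more till the short foot lands; let go, it rocks back level. Wedged, it gives less than 2 mm. A firm test press is 10 N (no less than 6), held half a second.
- wedge: Plain wooden wedge flat on the table, 120 mm long (its y), 50 mm wide, 60 g. Origin: centre of its underside. Nose 3 mm high at y +60, upright back 24 mm high at y -60 mm, straight slope. Starts outside the chest's -y side, nose towards the short foot (within 0.12 rad of the chest's +y), 20 to 60 mm short of it, up to 12 mm off its line. Slides at under 1 N; when the slope meets the foot this jumps past 5 N.
- wedge_face (a point): Middle of the wedge's sloping top, 13.5 mm above its underside; the axes are tilted with the slope: z stands square to the sloping face, y runs down the slope to the nose.
- offcut: Bystander, to be left alone: rectangular offcut of wood, 45 x 60 x 35 mm high. Origin: centre of its underside.
- tape_roll: Bystander, to be left alone: roll of brown tape lying flat, 84 mm across, 24 mm high. Origin: centre of its underside.
- ink_jar: Bystander, to be left alone: ink jar, 60 mm across, 75 mm high. Origin: centre of its underside.
- brush: Bystander, to be left alone: a hand brush lying along its x on the table. Origin: on its underside.
- squeegee: Bystander, to be left alone: wooden squeegee with a rubber blade lying on the table, about 42 x 200 x 30 mm high (long along its y). Origin: centre of its underside.
- spray_can: Bystander, to be left alone: spray can standing, 56 mm across, 150 mm high. Origin: centre of its underside.
Mind the look-alikes: they are no part of the job. Leave any black, pink or yellow look-alike of the wedge alone.

How it is judged:
On the way, in this order (a step that is already met when the one before it is completed fails the run):
1. the wedge's nose is under the short foot, the chest level (x of foot_edge in the frame of wedge between -0.022 and 0.022 m and y of foot_edge in the frame of wedge below 0.052 m and angle between the y axis of wedge and the y axis of chest, either way round below 0.35 rad and angle between chest's own z axis and vertical below 0.015 rad), for 0.1 s.
2. the chest's top is pressed with at least 6 N and the chest does not rock: it stays level, the short foot borne by the wedge (all of step 1 and contact force between the fingers and chest above 6 N and contact force between wedge and chest above 0.8 N), for 0.2 s.
At the end, for the whole second after the job is handed in: Wedge flat, nose at least 8 mm under the short foot, in line within 20 degrees, foot within 22 mm of its centre line and 2 mm of its slope; chest level within 0.015 rad (also while its top was pressed with 6 N for 0.2 s on the way) and within 12 mm of its place; both at rest (all of step 1 and z of foot_edge in the frame of wedge_face between -0.002 and 0.002 m and distance of chest from where it was at the start of the episode below 0.012 m and linear speed of each of chest, wedge below 0.01 m/s and height (world z) of wedge below 0.006 m); the robot touches nothing.
It fails at once if the wedge is lifted off the table (height (world z) of wedge above 0.012 m).
It fails at once if the chest is lifted or tipped over (more than 0.2 rad) or shoved more than 30 mm (angle between chest's own z axis and vertical above 0.2 rad or distance of chest from where it was at the start of the episode above 0.03 m).
It fails at once if another thing on the bench is moved more than 30 mm (distance of any of offcut, tape_roll, ink_jar, brush, squeegee, spray_can from where it was at the start of the episode above 0.03 m).
It also fails if it takes over 40 s, if anything falls off the work surface, if the arm or the gripper's body presses on something with over 40 N, if the wrist force passes 120 N, or if a joint passes its speed limit or range.

### The arm

A 6-joint arm with a two-finger parallel gripper is mounted at the origin on the work surface. World frame = base frame: x ahead of the robot, y to its left, z up, the work surface at z = 0. Lengths are in m, angles in rad, forces in N, time in s.
With the tool pointing down it reaches from about 0.425 to 0.95 m from the base axis. Payload 3.5 kg.
Tool frame: the origin (TCP) lies on the centre line of the jaws, within the pads' length; the fingertips stand 14 mm ahead of it and the grasp point (between the pads) lies 5 mm behind it (tips_ahead is the distance from the TCP to the fingertips, in m); y points along the fingers, z is the direction in which the jaws open and shut, and the axes are right-handed (so a half turn about y gives the same grasp; the last joint's range is limited). The gripper opens to 85 mm and grips with 20 to 120 N. Pads are 22 mm wide; open, the fingers measure 114 mm over their backs; the gripper's body (76 mm by 85 mm) begins 54 mm behind the grasp point. The pads swing forward as they close: fully open they stand 13 mm farther back than shut.
Start: joints at [-1.498, 0.286, 1.577, -0, 1.279, -0.15], TCP at [0.149, -0.658, 0.245] pointing down, gripper open.
Joint ranges: [-2.77, 2.77], [-0.9, 2.22], [0.21, 2.48], [-1.53, 4.67], [0.24, 2.81], [-2.84, 2.84]. Speed limits (rad/s): [2.79, 2.79, 3.14, 3.14, 3.14, 3.14].

### API

Orientations are given as a unit quaternion [x, y, z, w].
In Python, from plant import get_state, read_camera, sign_off, tips_ahead gives the robot as it stands.
- The arm moves only by the tool send_rows, never from a script. Its argument "plan" is a list of rows, each a list of 2 entries, a list of its own where there are three numbers: the shift along the tool's x, y, z in units of 12 cm (1.0 is 12 cm), then the turn, a rotation vector about the tool's x, y, z in units of 360 degrees (1.0 is 360 degrees). In form: [[[tx, ty, tz], [rx, ry, rz]], ...]. A call has 1 to 12 rows; each row shifts and turns the commanded pose from where the row before left it, along the tool's axes as they then stand; what a row does not reach is not made up. A row lasts 1/10 s, in which the tool goes at most 50 mm and 8.59 degrees, less where a joint would pass 70% of its speed; a pose out of reach is approached as far as the arm can. A call with a number of a shift or a turn outside -1 to 1 is refused whole. A call with a gripper value outside its range is refused whole. "gripper" is the closure, from 0 (fully open) to 1 (shut), set as the call begins (left out, the last holds). The fingers move at their own pace and stop on an object; "grip_force" is the grip in N (left out, the last holds). Time passes only in rows, so rows that do not move let the fingers close. It gives the time, the measured TCP pose, the force and the opening at its end, in the units of the state.
- get_state(): the state, without advancing time (a new reading comes with each control period).
- read_camera(name): name is "side" or "top"; returns a dict with "img" (480x640x3 uint8, blue, green, red), "fx", "fy", "cx", "cy" (pixels), "world_from_camera" (4x4, takes a point from camera to world coordinates). Camera axes: x right, y down, z forward; pixel columns grow to the right and rows downward; lengths in m; the calibration is good to about 2 mm. A picture is of the moment at which its call begins. There is no depth.
- sign_off(): hands the job in, once; it reports no verdict.
The state is a dict: "time": time; "qpos": joint angles; "dq": joint speeds; "joint_efforts": joint torques, N m; "eef_pos": TCP position; "tcp_rot": TCP orientation; "contact_force": force on the tool from outside, world axes, zero at the start; "wrist_torque": the same for the moment, N m; "opening": opening from 0.0 (shut) to 1.0 (fully open).
Only numpy, scipy, OpenCV 4.12 (cv2) and the standard library are available. Lean on these libraries where they do the work, as an engineer would, in place of code of your own. Each camera call takes 0.05 s, during which the arm holds its last target. There are 200 camera calls.

## Working session

There is one attempt and no reset: what is moved stays moved. The work goes in short steps, Python scripts to look and compute and a tool call to move; the robot and the scene stay as the last step left them, time stands still between calls to the robot, and variables do not carry over. Pictures are saved under pics/ and viewed, about 8 in all and at most 12, crops included, and the job is handed in when it is done.

Besides the shell and the picture viewer there is one more tool, called after ">>>" in YAML: its name, and indented under it one key for each argument. send_rows: Moves the arm, as the interface text tells. Its arguments: {"type":"object","properties":{"plan":{"type":"array"},"gripper":{"type":"number"},"grip_force":{"type":"number"}},"required":["plan"]}

```bash
mkdir -p pics; ls; cat > h.py <<'E'
import numpy as np, cv2
from plant import get_state, read_camera, sign_off, tips_ahead
def snap(n,f):
    c=read_camera(n); cv2.imwrite(f,c['img']); np.savez(f+'.npz',**{k:np.array(c[k]) for k in c}); return c
def ray(c,u,v,z):
    T=np.array(c['world_from_camera']); d=T[:3,:3]@np.array([(u-c['cx'])/c['fx'],(v-c['cy'])/c['fy'],1]); o=T[:3,3]
    return o+d*(z-o[2])/d[2]
def proj(c,p):
    T=np.linalg.inv(np.array(c['world_from_camera'])); q=T[:3,:3]@np.array(p)+T[:3,3]
    return np.array([c['fx']*q[0]/q[2]+c['cx'],c['fy']*q[1]/q[2]+c['cy']])
E
python3 - <<'E'
from h import *
print(get_state(),tips_ahead)
for n in('top','side'):
    c=snap(n,f'pics/{n}0.png'); print(n,c['fx'],c['cx'],c['cy'],np.round(c['world_from_camera'],3))
E
```

```text
pics
{'time': 0.0, 'qpos': array([-1.49801076e+00,  2.87178612e-01,  1.57817912e+00, -2.49982776e-07,
        1.27858566e+00, -1.50006089e-01]), 'dq': array([ 4.55100878e-04,  9.27507843e-04,  1.21709765e-03,  9.18798018e-04,
       -2.34533040e-04, -5.49405069e-05]), 'joint_efforts': array([-1.51256780e-03, -4.05988848e+01, -2.92626446e+01, -2.44339353e-04,
        5.88604657e-03,  5.51477839e-06]), 'eef_pos': array([ 0.14912243, -0.65768407,  0.24393735]), 'tcp_rot': array([-0.07857392,  0.70355407, -0.70189308,  0.07863791]), 'contact_force': array([-0.11034426,  0.46276647, -0.0244181 ]), 'wrist_torque': array([-0.00768383,  0.03609613, -0.01303012]), 'opening': 1.0041694732602202} 0.014
top 536.8294687681714 311.53240878486224 227.70773164833707 [[ 0.024 -0.991  0.134  0.367]
 [-0.999 -0.027 -0.022 -0.006]
 [ 0.025 -0.133 -0.991  1.578]
 [ 0.     0.     0.     1.   ]]
side 587.5961615737302 317.7874327313685 242.47358844006376 [[-0.717  0.386 -0.58   1.347]
 [ 0.697  0.403 -0.594  0.787]
 [ 0.005 -0.83  -0.558  0.835]
 [ 0.     0.     0.     1.   ]]
```

View pics/top0.png

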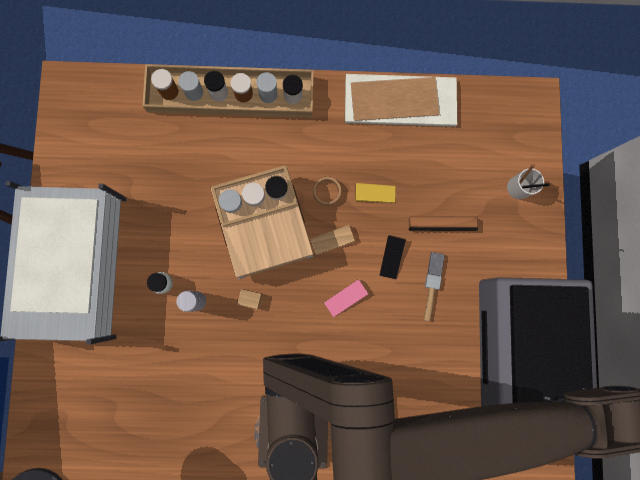

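View pics/side0.png

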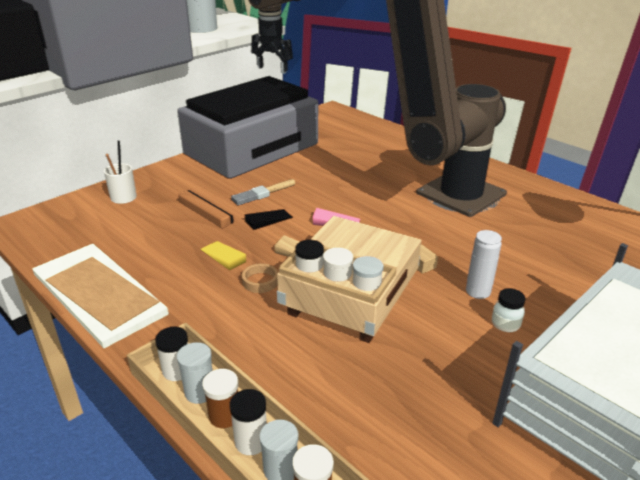

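The top view shows the plain wooden wedge at about (333,240), with its nose at the chest's right side. The chest's jars are at the upper left (230-276,193), so the short foot is at about (305,255). Possible mix-ups are the yellow (375,193), black (392,257) and pink (346,298) wedges and the offcut (250,299). I choose the plain wood one at (333,240) and check it in a close crop.

```bash
python3 - <<'E'
import cv2
i=cv2.imread('pics/top0.png')[155:290,200:380]
cv2.imwrite('pics/crop0.png',cv2.resize(i,None,fx=4.4,fy=4.4,interpolation=cv2.INTER_CUBIC))
E
```

```text
(no output)
```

View pics/crop0.png

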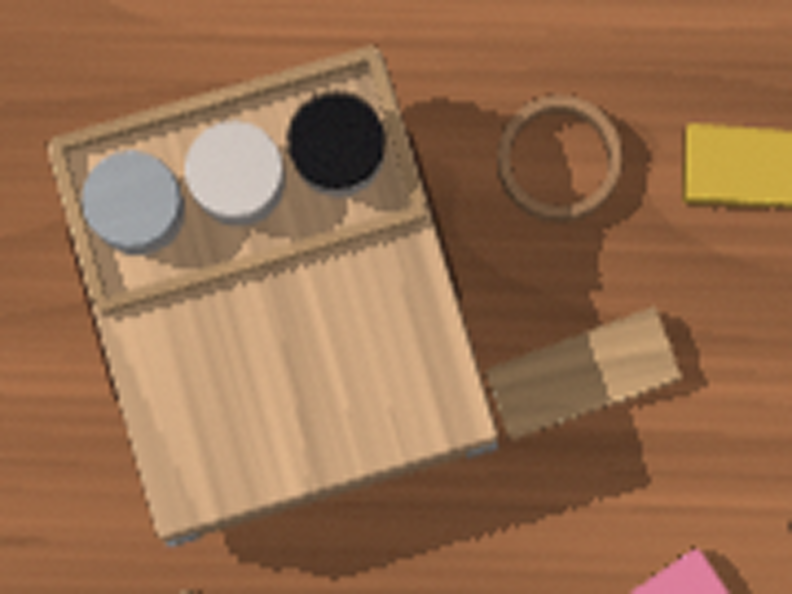

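```bash
cat >> h.py <<'E'
def load(f): return dict(np.load(f+'.npz'))
E
python3 - <<'E'
from h import *
c=load('pics/top0.png')
g=lambda x,y,z: ray(c,200+(x+.5)/4.4-.5,155+(y+.5)/4.4-.5,z)
A=g(495,438,.115);B=g(165,538,.115)
print('chest corners',A,B,np.linalg.norm(A-B))
ty=(B-A)[:2];print('len',np.linalg.norm(ty));ay=np.arctan2(ty[1],ty[0])
C=g(378,47,.13);D=g(50,142,.13);print('far',C,D, np.linalg.norm(C-A),np.linalg.norm(D-B)); t2=(D-C)[:2];print('yaw y axis',ay,np.arctan2(t2[1],t2[0]), 'x dirs',[np.arctan2(*(p-q)[1::-1]) for p,q in((C,A),(D,B))])
b1=g(655,307,.024);b2=g(683,380,.024);n2=g(512,438,.003);n1=g(490,373,.003)
print('wedge',b1,b2,n2,n1,'w',np.linalg.norm(b1-b2),'l',np.linalg.norm(b2-n2),np.linalg.norm(b1-n1))
for p,q in((n2,b2),(n1,b1)): print(np.arctan2(*(p-q)[1::-1]))
print('back normal', np.arctan2(*(b2-b1)[1::-1])+np.pi/2)
E
```

```text
chest corners [ 0.49192245 -0.04107265  0.115     ] [0.42501125 0.16058991 0.115     ] 0.21247328945163235
len 0.21247328945163235
far [0.73476873 0.03853385 0.13      ] [0.66807501 0.24052771 0.13      ] 0.2560009998139339 0.256310445404873
yaw y axis 1.891164289308581 1.8897034648398177 x dirs [np.float64(0.3167678519284161), np.float64(0.3177334526703056)]
wedge [ 0.58985613 -0.14776834  0.024     ] [ 0.54146567 -0.16707715  0.024     ] [ 0.50178903 -0.05516334  0.003     ] [ 0.54512398 -0.03941121  0.003     ] w 0.0521005468247266 l 0.12058166016102759 0.11909337155100128
1.9114997730467507
1.9623065912905675
back normal -1.1911342030526733
```

The crop confirms it: a plain wood wedge with its thin nose at the chest's wall (crop 490-512, 373-438) and its back at (655-683, 307-380). The chest's -x/-y corner is at (495,440). The nose is about 26 mm short of the foot, roughly 5 mm off line and 0.05 rad askew. Next I plan the approach.

```bash
cat >> h.py <<'E'
from scipy.spatial.transform import Rotation as R
def goto(pos,xang=None):
    "needed total: shift in tool axes after turn (units), turn about tool y (units)"
    s=get_state(); r=R.from_quat(s['tcp_rot']); M=r.as_matrix()
    d=np.array(pos)-s['eef_pos']; best=None
    if xang is not None:
        c=[]
        for a in (xang,xang+np.pi):
            x=np.array([np.cos(a),np.sin(a),0]);y=np.array([0,0,-1.]);T=np.c_[x,y,np.cross(x,y)]
            v=(r.inv()*R.from_matrix(T)).as_rotvec(); c.append((np.linalg.norm(v),v,T))
        best=min(c,key=lambda t:t[0])
        print('turn units',np.round(best[1]/2/np.pi,4),'shift units after turn',np.round(best[2].T@d/.12,3), 'q6',s['qpos'][5])
    print('world d',np.round(d,4),'shift units now',np.round(M.T@d/.12,3),'axes x,z',np.round(M[:,0],3),np.round(M[:,2],3))
E
python3 - <<'E'
from h import *
c=load('pics/top0.png')
for p in((380,275),(405,238),(395,202),(357,202)): print(p,np.round(ray(c,*p,.01),3))
goto([.582,-.200,.10],1.937)
goto([.582,-.200,.10])
E
```

```text
(380, 275) [ 0.445 -0.244  0.01 ]
(405, 238) [ 0.556 -0.317  0.01 ]
(395, 202) [ 0.663 -0.287  0.01 ]
(357, 202) [ 0.66  -0.173  0.01 ]
turn units [3.000e-04 2.272e-01 2.000e-04] shift units after turn [ 2.27   1.2   -4.734] q6 -0.15000638809028247
world d [ 0.4329  0.4577 -0.1441] shift units now [-4.361  1.208 -2.921] axes x,z [-0.975 -0.221 -0.   ] [ 0.221 -0.975 -0.002]
world d [ 0.4329  0.4577 -0.1441] shift units now [-4.361  1.208 -2.921] axes x,z [-0.975 -0.221 -0.   ] [ 0.221 -0.975 -0.002]
```

>>> send_rows:
  plan:
    - [[-0.33, 0.05, -0.22], [0, 0, 0]]
    - [[-0.33, 0.05, -0.22], [0, 0, 0]]
    - [[-0.33, 0.05, -0.22], [0, 0, 0]]
    - [[-0.33, 0.05, -0.22], [0, 0, 0]]
    - [[-0.33, 0.05, -0.22], [0, 0, 0]]
    - [[-0.33, 0.05, -0.22], [0, 0, 0]]
    - [[-0.33, 0.05, -0.22], [0, 0, 0]]
    - [[-0.33, 0.05, -0.22], [0, 0, 0]]
    - [[-0.33, 0.05, -0.22], [0, 0, 0]]
    - [[-0.33, 0.05, -0.22], [0, 0, 0]]
    - [[-0.33, 0.05, -0.22], [0, 0, 0]]
    - [[-0.33, 0.05, -0.22], [0, 0, 0]]
  gripper: 1

```text
time: 1.3
eef_pos: [0.5435, -0.2425, 0.1727]
tcp_rot: [-0.079, 0.703, -0.703, 0.078]
contact_force: [0.4, -0.3, -0.3]
opening: 0.001
```

>>> send_rows:
  plan:
    - [[0, 0, 0], [0, 0.0227, 0]]
    - [[0, 0, 0], [0, 0.0227, 0]]
    - [[0, 0, 0], [0, 0.0227, 0]]
    - [[0, 0, 0], [0, 0.0227, 0]]
    - [[0, 0, 0], [0, 0.0227, 0]]
    - [[0, 0, 0], [0, 0.0227, 0]]
    - [[0, 0, 0], [0, 0.0227, 0]]
    - [[0, 0, 0], [0, 0.0227, 0]]
    - [[0, 0, 0], [0, 0.0227, 0]]
    - [[0, 0, 0], [0, 0.0227, 0]]
    - [[0, 0, 0], [0, 0, 0]]

```text
time: 2.4
eef_pos: [0.5423, -0.2441, 0.1727]
tcp_rot: [0.4, 0.583, -0.583, -0.401]
contact_force: [-0.6, 0.7, 0.3]
opening: 0.002
```

```bash
python3 - <<'E'
from h import *
import plant; print(plant.tips_ahead, get_state()['time'],get_state()['opening'],get_state()['contact_force'])
goto([.582,-.200,.06],1.937)
c=snap('top','pics/top1.png')
i=c['img'][150:310,230:430]; cv2.imwrite('pics/crop1.png',cv2.resize(i,None,fx=3.7,fy=3.7,interpolation=cv2.INTER_CUBIC))
E
```

```text
0.014 2.4 0.0018445080082385753 [-0.59564624  0.7299164   0.29831954]
turn units [-0.0001  0.0002  0.0001] shift units after turn [ 0.224  0.939 -0.44 ] q6 2.180605952502599
world d [ 0.0397  0.0441 -0.1127] shift units now [ 0.223  0.939 -0.441] axes x,z [-0.359  0.933  0.001] [-0.933 -0.359  0.001]
```

View pics/crop1.png

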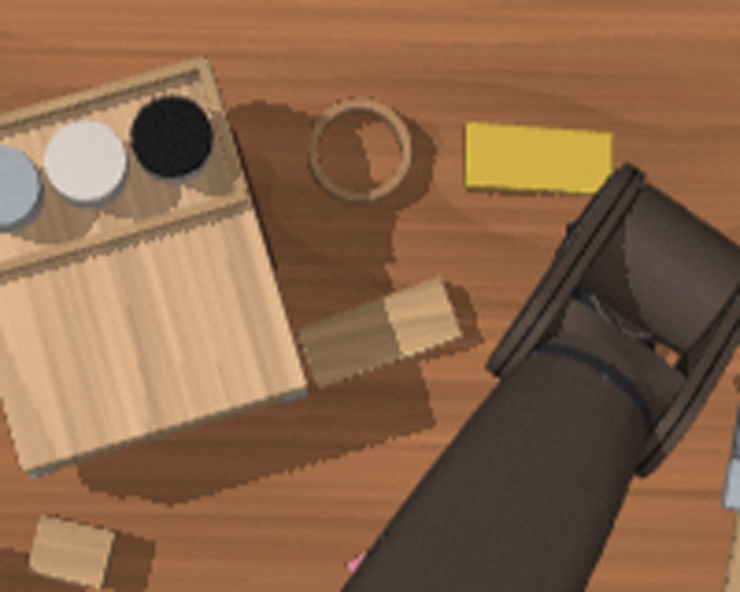

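The wedge and chest are unchanged, with the back corners at crop (440,280)-(462,330). I go down behind the back with the tips 6 mm above the table.

>>> send_rows:
  plan:
    - [[0.075, 0.1, -0.147], [0, 0, 0]]
    - [[0.075, 0.1, -0.147], [0, 0, 0]]
    - [[0.073, 0.1, -0.147], [0, 0, 0]]
    - [[0, 0.3, 0], [0, 0, 0]]
    - [[0, 0.3, 0], [0, 0, 0]]
    - [[0, 0.2, 0], [0, 0, 0]]
    - [[0, 0.1, 0], [0, 0, 0]]
    - [[0, 0.07, 0], [0, 0, 0]]
    - [[0, 0, 0], [0, 0, 0]]
    - [[0, 0, 0], [0, 0, 0]]

```text
time: 3.45
eef_pos: [0.5834, -0.2009, 0.0223]
tcp_rot: [0.401, 0.583, -0.583, -0.399]
contact_force: [0.4, 0.8, 1.2]
opening: -0.002
```

```bash
python3 - <<'E'
from h import *
print(get_state()['eef_pos'],get_state()['contact_force'])
d=np.array([-.3583,.9336]);p=get_state()['eef_pos'][:2];b=np.array([.5657,-.1574])
n=np.array([.9336,.3583]);print('to back',(b-p)@d,'lateral of back from tool',(b-p)@n)
goto([.5782,-.190,.020],1.937)
c=snap('side','pics/side1.png')
c2=snap('top','pics/top2.png')
i=c['img'][150:300,190:390]; cv2.imwrite('pics/crop2.png',cv2.resize(i,None,fx=4,fy=4,interpolation=cv2.INTER_CUBIC))
E
```

```text
[ 0.58335153 -0.20090763  0.02226295] [0.37428677 0.75413186 1.166855  ]
to back 0.0469432712710116 lateral of back from tool -0.0008906865921824702
turn units [ 0.0002  0.0003 -0.0003] shift units after turn [0.1   0.019 0.008] q6 2.2778129095365687
world d [-0.0052  0.0109 -0.0023] shift units now [0.1   0.019 0.007] axes x,z [-0.36   0.933 -0.002] [-0.933 -0.36  -0.002]
```

View pics/crop2.png

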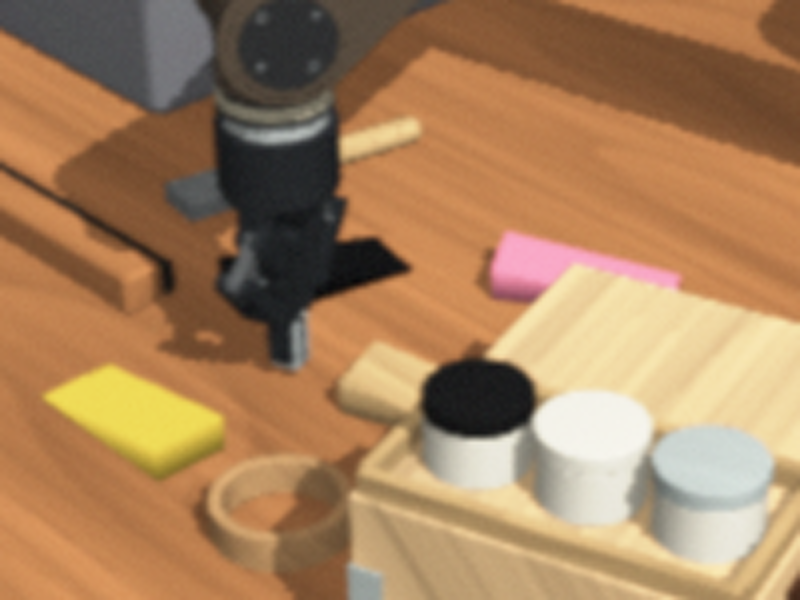

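The side view shows the closed fingers at crop (290,355), on the table just behind the wedge back at (345,385), lined up with it and with nothing else touched. I push 65 mm first, which stays short of any contact with the foot.

>>> send_rows:
  plan:
    - [[0.045, 0.0, 0], [0, 0, 0]]
    - [[0.045, 0, 0], [0, 0, 0]]
    - [[0.045, 0, 0], [0, 0, 0]]
    - [[0.045, 0, 0], [0, 0, 0]]
    - [[0.045, 0, 0], [0, 0, 0]]
    - [[0.045, 0, 0], [0, 0, 0]]
    - [[0.045, 0, 0], [0, 0, 0]]
    - [[0.045, 0, 0], [0, 0, 0]]
    - [[0.045, 0, 0], [0, 0, 0]]
    - [[0.045, 0, 0], [0, 0, 0]]
    - [[0.045, 0, 0], [0, 0, 0]]
    - [[0.045, 0, 0], [0, 0, 0]]

```text
time: 4.75
eef_pos: [0.559, -0.1395, 0.0209]
tcp_rot: [0.4, 0.583, -0.583, -0.4]
contact_force: [-0.7, -0.0, -0.2]
opening: -0.001
```

```bash
python3 - <<'E'
from h import *
print(get_state()['eef_pos'],get_state()['contact_force'])
c=snap('top','pics/top3.png')
i=c['img'][180:300,250:410]; cv2.imwrite('pics/crop3.png',cv2.resize(i,None,fx=5,fy=5,interpolation=cv2.INTER_CUBIC))
E
```

```text
[ 0.55898632 -0.13948098  0.02094203] [-0.69759808 -0.00657014 -0.22086131]
```

View pics/crop3.png

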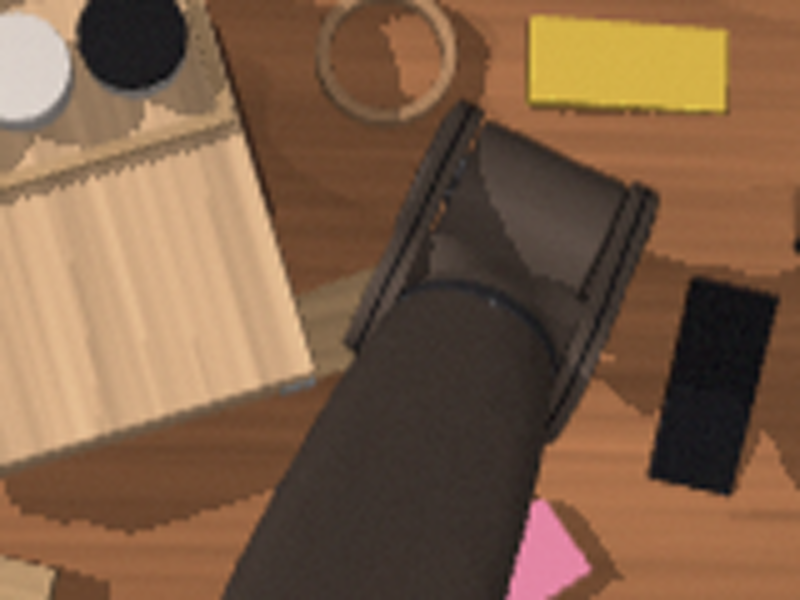

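The wedge, at crop (340,320), is going straight under the wall, and the chest has not moved. From here I push in small steps and watch the force.

>>> send_rows:
  plan:
    - [[0.025, 0, 0], [0, 0, 0]]
    - [[0.025, 0, 0], [0, 0, 0]]
    - [[0.025, 0, 0], [0, 0, 0]]
    - [[0.025, 0, 0], [0, 0, 0]]
    - [[0.025, 0, 0], [0, 0, 0]]

```text
time: 5.3
eef_pos: [0.5538, -0.1258, 0.021]
tcp_rot: [0.4, 0.583, -0.583, -0.4]
contact_force: [0.2, -1.1, 0.2]
opening: 0.001
```

>>> send_rows:
  plan:
    - [[0.014, 0, 0], [0, 0, 0]]
    - [[0.014, 0, 0], [0, 0, 0]]

```text
time: 5.5
eef_pos: [0.5526, -0.1226, 0.021]
tcp_rot: [0.4, 0.583, -0.583, -0.4]
contact_force: [0.4, -0.8, 0.2]
opening: -0.003
```

>>> send_rows:
  plan:
    - [[0.014, 0, 0], [0, 0, 0]]
    - [[0.014, 0, 0], [0, 0, 0]]

```text
time: 5.7
eef_pos: [0.5514, -0.1196, 0.021]
tcp_rot: [0.4, 0.583, -0.583, -0.4]
contact_force: [0.6, -0.3, -0.2]
opening: 0.001
```

>>> send_rows:
  plan:
    - [[0.014, 0, 0], [0, 0, 0]]
    - [[0.014, 0, 0], [0, 0, 0]]

```text
time: 5.9
eef_pos: [0.5501, -0.1164, 0.021]
tcp_rot: [0.4, 0.583, -0.583, -0.4]
contact_force: [-0.2, -0.8, -0.5]
opening: -0.001
```

>>> send_rows:
  plan:
    - [[0.014, 0, 0], [0, 0, 0]]
    - [[0.014, 0, 0], [0, 0, 0]]

```text
time: 6.1
eef_pos: [0.5489, -0.1132, 0.021]
tcp_rot: [-0.4, -0.583, 0.583, 0.4]
contact_force: [1.1, -1.2, 0.9]
opening: 0.005
```

>>> send_rows:
  plan:
    - [[0.014, 0, 0], [0, 0, 0]]
    - [[0.014, 0, 0], [0, 0, 0]]

```text
time: 6.3
eef_pos: [0.5478, -0.1102, 0.021]
tcp_rot: [-0.4, -0.583, 0.583, 0.4]
contact_force: [0.3, -1.2, 0.0]
opening: 0.001
```

>>> send_rows:
  plan:
    - [[0.014, 0, 0], [0, 0, 0]]
    - [[0.014, 0, 0], [0, 0, 0]]

```text
time: 6.5
eef_pos: [0.5479, -0.1088, 0.0215]
tcp_rot: [-0.402, -0.583, 0.584, 0.398]
contact_force: [2.1, -7.3, -1.7]
opening: 0.003
```

>>> send_rows:
  plan:
    - [[0.012, 0, 0], [0, 0, 0]]
    - [[0.012, 0, 0], [0, 0, 0]]

```text
time: 6.7
eef_pos: [0.5468, -0.1064, 0.0216]
tcp_rot: [-0.402, -0.583, 0.584, 0.398]
contact_force: [2.1, -6.4, -2.2]
opening: -0.0
```

The force jumped to 7 N, so the slope has met the foot. I back off and go up, then check where the chest is.

>>> send_rows:
  plan:
    - [[-0.05, 0, 0], [0, 0, 0]]
    - [[-0.1, 0, 0], [0, 0, 0]]
    - [[-0.1, 0, 0], [0, 0, 0]]
    - [[-0.1, -0.1, 0], [0, 0, 0]]
    - [[0, -0.35, 0], [0, 0, 0]]
    - [[0, -0.4, 0], [0, 0, 0]]
    - [[0, -0.4, 0], [0, 0, 0]]
    - [[-0.3, 0, 0], [0, 0, 0]]
    - [[-0.4, 0, 0], [0, 0, 0]]
    - [[0, 0, 0], [0, 0, 0]]
    - [[0, 0, 0], [0, 0, 0]]

```text
time: 7.8
eef_pos: [0.5907, -0.2234, 0.1713]
tcp_rot: [0.401, 0.583, -0.582, -0.401]
contact_force: [0.3, 0.1, -0.0]
opening: -0.002
```

```bash
python3 - <<'E'
from h import *
print(get_state()['eef_pos'],get_state()['contact_force'])
goto([.509,-.006,.170],1.937)
c=snap('top','pics/top4.png')
i=c['img'][155:290,200:380]; cv2.imwrite('pics/crop4.png',cv2.resize(i,None,fx=4.4,fy=4.4,interpolation=cv2.INTER_CUBIC))
a=cv2.cvtColor(load('pics/top0.png')['img'],6)[160:280,205:310].astype(np.float32);b=cv2.cvtColor(c['img'],6)[160:280,205:310].astype(np.float32)
print(cv2.phaseCorrelate(a,b,cv2.createHanningWindow(a.shape[::-1],cv2.CV_32F)))
E
```

```text
[ 0.59074027 -0.22335377  0.17134466] [ 0.30667018  0.06346647 -0.01832027]
turn units [ 0.     -0.0002  0.0001] shift units after turn [ 1.935  0.011 -0.013] q6 2.2542250204462424
world d [-0.0817  0.2174 -0.0013] shift units now [ 1.935  0.012 -0.01 ] axes x,z [-0.357  0.934  0.   ] [-0.934 -0.357 -0.   ]
((-0.517717563291761, 0.14880115772378844), 1.0090308192335529)
```

View pics/crop4.png

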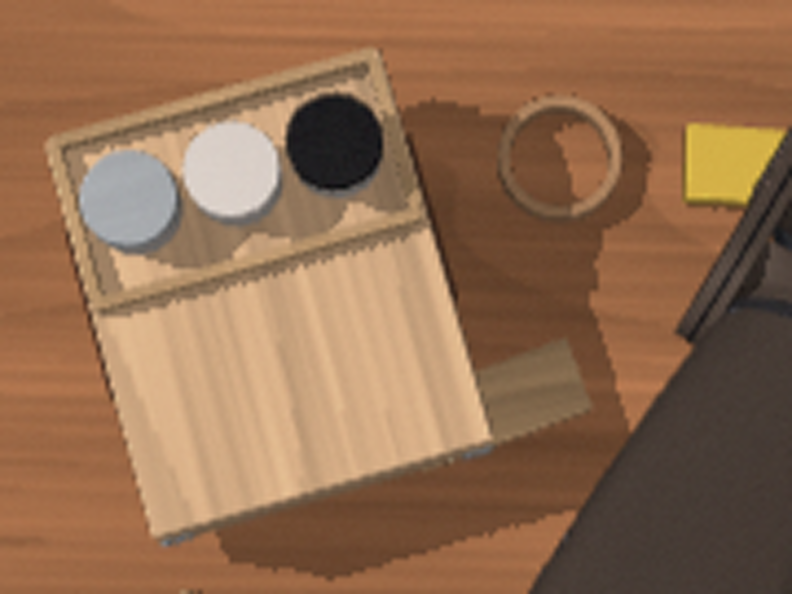

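The picture shows the wedge under the corner with its back at crop (568,340)-(592,408). The chest shifted only about 0.5 px (1.5 mm). I go above the press spot, then down to just over the top.

>>> send_rows:
  plan:
    - [[0.32, 0, 0], [0, 0, 0]]
    - [[0.32, 0, 0], [0, 0, 0]]
    - [[0.32, 0, 0], [0, 0, 0]]
    - [[0.32, 0, 0], [0, 0, 0]]
    - [[0.32, 0, 0], [0, 0, 0]]
    - [[0.32, 0, 0], [0, 0, 0]]
    - [[0.015, 0.1, -0.01], [0, 0, 0]]
    - [[0, 0.1, 0], [0, 0, 0]]
    - [[0, 0.08, 0], [0, 0, 0]]
    - [[0, 0, 0], [0, 0, 0]]
    - [[0, 0, 0], [0, 0, 0]]

```text
time: 8.95
eef_pos: [0.5085, -0.0057, 0.1367]
tcp_rot: [-0.4, -0.582, 0.583, 0.401]
contact_force: [-0.2, 0.3, 0.5]
opening: 0.003
```

```bash
python3 - <<'E'
from h import *
s=get_state();print(s['eef_pos'],s['contact_force'])
c=load('pics/top4.png')
g=lambda x,y,z: ray(c,200+(x+.5)/4.4-.5,155+(y+.5)/4.4-.5,z)
A=g(490,440,.115);B=g(157,540,.115);C=g(378,49,.13);D=g(48,142,.13)
yaw=np.mean([np.arctan2(*(p-q)[1::-1]) for p,q in((C,A),(D,B))]+[np.arctan2(*(p-q)[1::-1])-np.pi/2 for p,q in((B,A),(D,C))])
x=np.array([np.cos(yaw),np.sin(yaw)]);y=np.array([-x[1],x[0]])
o=(A+B+C+D)[:2]/4; print('chest',o,yaw)
f=o-.105*x-.096*y; print('foot',f,'press',o-.1*x-.08*y)
b1=g(568,340,.024);b2=g(592,408,.024);b=(b1+b2)[:2]/2;e=(b1-b2)[:2];e/=np.linalg.norm(e);w=np.array([-e[1],e[0]])
print('wedge yaw diff',np.arctan2(w[1],w[0])-yaw-np.pi/2,'foot in wedge x,y',(f-b)@e,(f-b)@w-.06)
E
```

```text
[ 0.50851477 -0.0056588   0.13671457] [-0.16299629  0.29973164  0.53597824]
chest [0.57894583 0.10192717] 0.30928427998537755
foot [ 0.5081481  -0.02147737] press [ 0.50804082 -0.00471465]
wedge yaw diff 0.04803176333322989 foot in wedge x,y -0.006329608062317643 0.024692447604309525
```

>>> send_rows:
  plan:
    - [[0, 0.02, 0], [0, 0, 0]]
    - [[0, 0.02, 0], [0, 0, 0]]
    - [[0, 0.015, 0], [0, 0, 0]]
    - [[0, 0, 0], [0, 0, 0]]

```text
time: 9.35
eef_pos: [0.5083, -0.0049, 0.1305]
tcp_rot: [-0.4, -0.583, 0.583, 0.4]
contact_force: [-0.0, 0.3, 0.5]
opening: 0.003
```

>>> send_rows:
  plan:
    - [[0, 0.008, 0], [0, 0, 0]]
    - [[0, 0, 0], [0, 0, 0]]

```text
time: 9.55
eef_pos: [0.5085, -0.0048, 0.1298]
tcp_rot: [0.4, 0.583, -0.583, -0.4]
contact_force: [0.6, 0.8, -1.1]
opening: 0.003
```

>>> send_rows:
  plan:
    - [[0, 0.008, 0], [0, 0, 0]]
    - [[0, 0, 0], [0, 0, 0]]

```text
time: 9.75
eef_pos: [0.5087, -0.0048, 0.1291]
tcp_rot: [0.4, 0.583, -0.583, -0.4]
contact_force: [1.4, -0.6, 1.8]
opening: 0.003
```

>>> send_rows:
  plan:
    - [[0, 0.008, 0], [0, 0, 0]]
    - [[0, 0, 0], [0, 0, 0]]

```text
time: 9.95
eef_pos: [0.5087, -0.0048, 0.129]
tcp_rot: [-0.4, -0.583, 0.583, 0.4]
contact_force: [-2.6, 0.4, 6.0]
opening: -0.0
```

>>> send_rows:
  plan:
    - [[0, 0.008, 0], [0, 0, 0]]
    - [[0, 0, 0], [0, 0, 0]]

```text
time: 10.15
eef_pos: [0.5087, -0.0049, 0.1289]
tcp_rot: [-0.4, -0.583, 0.583, 0.4]
contact_force: [-4.6, -0.4, 10.4]
opening: 0.001
```

>>> send_rows:
  plan:
    - [[0, 0.003, 0], [0, 0, 0]]
    - [[0, 0, 0], [0, 0, 0]]
    - [[0, 0, 0], [0, 0, 0]]
    - [[0, 0, 0], [0, 0, 0]]
    - [[0, 0, 0], [0, 0, 0]]
    - [[0, 0, 0], [0, 0, 0]]
    - [[0, 0, 0], [0, 0, 0]]

```text
time: 10.85
eef_pos: [0.5087, -0.0049, 0.1289]
tcp_rot: [-0.4, -0.583, 0.583, 0.4]
contact_force: [-6.2, 0.8, 12.1]
opening: -0.003
```

It holds at 12 N, with only about 0.1-0.2 mm of give. I release and look again.

>>> send_rows:
  plan:
    - [[0, -0.02, 0], [0, 0, 0]]
    - [[0, -0.03, 0], [0, 0, 0]]
    - [[0, -0.2, 0], [0, 0, 0]]
    - [[0, -0.3, 0], [0, 0, 0]]
    - [[-0.4, -0.1, 0], [0, 0, 0]]
    - [[-0.4, 0, 0], [0, 0, 0]]
    - [[-0.4, 0, 0], [0, 0, 0]]
    - [[-0.4, 0, 0], [0, 0, 0]]
    - [[-0.4, 0, 0], [0, 0, 0]]
    - [[0, 0, 0], [0, 0, 0]]
    - [[0, 0, 0], [0, 0, 0]]

```text
time: 11.95
eef_pos: [0.5943, -0.2296, 0.2035]
tcp_rot: [0.4, 0.583, -0.582, -0.402]
contact_force: [0.7, 0.6, -0.6]
opening: 0.001
```

```bash
python3 - <<'E'
from h import *
s=get_state();print(s['time'],s['eef_pos'],s['contact_force'])
c=snap('top','pics/top5.png')
i=c['img'][155:290,200:380]; cv2.imwrite('pics/crop5.png',cv2.resize(i,None,fx=4.4,fy=4.4,interpolation=cv2.INTER_CUBIC))
b=cv2.cvtColor(c['img'],6)[160:280,205:310].astype(np.float32);w=cv2.createHanningWindow(b.shape[::-1],cv2.CV_32F)
for f in('0','4'): print(cv2.phaseCorrelate(cv2.cvtColor(load(f'pics/top{f}.png')['img'],6)[160:280,205:310].astype(np.float32),b,w))
E
```

```text
11.95 [ 0.59433804 -0.22960513  0.20346499] [ 0.66043591  0.62153269 -0.55271738]
((-0.5397650745170495, 0.11419511137916771), 1.0070129409248447)
((-0.0061477540547443255, -0.003688301754543488), 1.0079825774387077)
```

View pics/crop5.png

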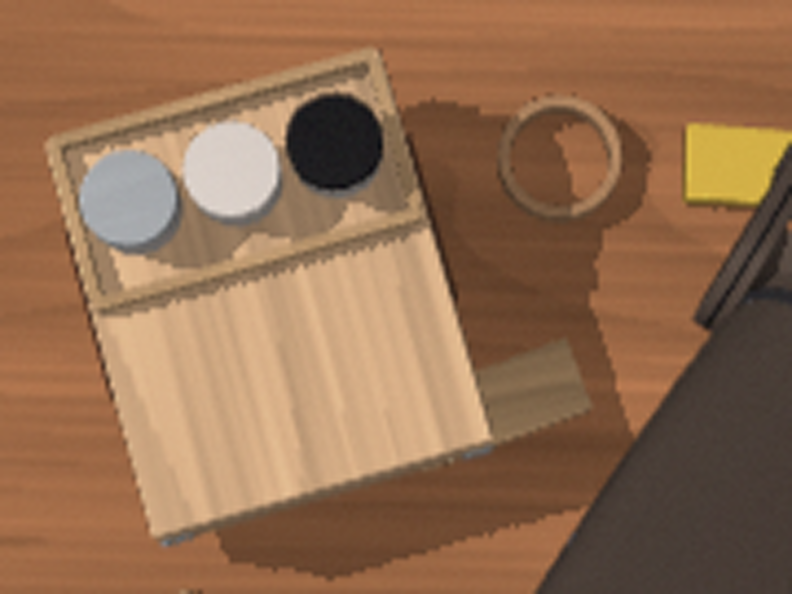

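The chest and wedge look the same as before the press: the wedge back is still at crop (568,340)-(592,408), and the chest is about 1.5 mm from where it started. The arm is clear, so I hand in.

```bash
python3 -c "
from plant import sign_off; print(sign_off())"
```

```text
the job is handed in; nothing more can be done
None
```

I pushed the plain wooden wedge under the chest's short foot and tested it with a firm press, and the chest no longer rocks. I then let go and handed the job in at about 12 s; the sign-off gave no verdict.

- **Wedge:** I pushed it nose first with the closed fingertips until the force jumped from about 1 N to 7 N. From the pictures, the nose is about 35 mm under the foot, the foot is about 6 mm off the centre line, and the wedge is about 0.05 rad askew.
- **Press:** At 10 to 12 N above the foot, held for 0.7 s, the top gave only about 0.1 to 0.2 mm. A sideways force of 5 to 6 N showed up during the press.
- **Last checks:** The last picture shows the chest about 1.5 mm from its starting place (the limit is 12 mm). The press did not shift the chest or the wedge, and the arm was clear with no contact force.
- **Not checked directly:** I judged the chest's level and the wedge's load only from the small give under the press. I saw no bystander moved, but I did not measure their positions at the end. The pictures put the chest's top about 3% smaller than its stated size, so positions are good to a few millimetres.

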